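# Uncouple a trailer drawbar on the bench stand

### The arm

A 6-joint arm with a two-finger parallel gripper is mounted at the origin on the work surface. World frame = base frame: x ahead of the robot, y to its left, z up, the work surface at z = 0. Lengths are in m, angles in degrees, forces in N, time in s.
With the tool pointing down it reaches from about 0.375 to 0.925 m from the base axis. Payload 5.7 kg.
Tool frame: the origin (TCP) lies at the very end of the fingers, on their centre line; the grasp point (between the pads) lies behind it (arm.grip_depth is the z of the grasp point in the tool frame, in m); z points along the fingers, y is the direction in which the jaws open and shut (so a half turn about z gives the same grasp; the last joint's range is limited). The gripper opens to 85 mm and grips with 20 to 120 N. Pads are 22 mm wide; open, the fingers measure 114 mm over their backs; the gripper's body (76 mm by 85 mm) begins 54 mm behind the grasp point. The pads swing forward as they close: fully open they stand 13 mm farther back than shut.
Start: joints at [-77.527, 20.558, 86.54, -0, 72.909, -6.595], TCP at [0.196, -0.567, 0.231] pointing down, gripper open.
Joint ranges: [-170.27, 170.27], [-57.76, 135], [12.27, 136.19], [-55.21, 235.2], [11.17, 155.16], [-170.74, 170.74]. Speed limits (degrees/s): [136.94, 136.94, 180, 180, 180, 180].

### API

Orientations are given as [roll, pitch, yaw] about the fixed x, y, z axes, in that order (R = Rz(yaw) Ry(pitch) Rx(roll)).
In Python, from cell import arm, cams gives the robot as it stands.
- The arm moves only by the tool step_arm, never from a script. Its argument "moves" is a list that holds one entry, the list of rows, each a list of 7 numbers: the turn, a rotation vector about the tool's x, y, z in rad, then the shift along the tool's x, y, z in mm, then the opening, from 0 (shut) to 1 (fully open). A call has 1 to 5 rows; each row shifts and turns the commanded pose from where the row before left it, along the tool's axes as they then stand; what a row does not reach is not made up. A row lasts 1/12 s, in which the tool goes at most 41.7 mm and 7.16 degrees, less where a joint would pass 70% of its speed; a pose out of reach is approached as far as the arm can. A call with a gripper value outside its range is refused whole. The fingers move at their own pace and stop on an object; "grip_force" is the grip in N (left out, the last holds). Time passes only in rows, so rows that do not move let the fingers close. It gives the time, the measured TCP pose, the force and the opening at its end, in the units of the state.
- arm.get_state(): the state, without advancing time (a new reading comes with each control period).
- cams.snapshot(name): name is "scene" or "top" or "wrist"; returns (picture, depth): 384x512x3 uint8, red, green, blue; 384x512 float32, m along the optical axis (not along the pixel's ray), 0 where there is no reading.
- cams.camera_info(name): a dict with "fov_y" (degrees; the focal length in pixels is half the picture's height over the tangent of half this angle, whatever the lens; pixels are square), "cx", "cy" (the principal point, pixels), "extrinsics" (4x4, takes a point from camera to world coordinates). Camera axes: x right, y down, z forward; pixel columns grow to the right and rows downward; lengths in m; the calibration is good to about 2 mm. A picture is of the moment at which its call begins: read the wrist's pose just before it. camera_info takes no time and is no camera call; for the wrist camera it gives the pose at the moment of the call.
- arm.hand_in(): hands the job in, once; it reports no verdict.
The state is a dict: "t": time; "joints": joint angles; "qd": joint speeds; "tau": joint torques, N m; "eef_pos": TCP position; "tcp_rot": TCP orientation; "wrist_force": force on the tool from outside, world axes, zero at the start; "ft_torque": the same for the moment, N m; "grip_width": opening from 0.0 (shut) to 1.0 (fully open).
Only numpy, scipy, OpenCV 4.12 (cv2) and the standard library are available. Lean on these libraries where they do the work, as an engineer would, in place of code of your own. Each camera call takes 0.05 s, during which the arm holds its last target.

### The job

Slide the drip tray along the bench, flat and without lifting it, until it is centred on the mat under the hitch ball. Then uncouple the drawbar: pull the yellow latch handle sideways out against its spring while the coupler is still down, keep it pulled and lift the coupler about 8 cm up off the ball. Finish while holding the drawbar raised and still in the gripper; do not put it down or let go, and leave the tin, the wrench and the spare ball where they are.

Things in the scene. Friction and masses are not known exactly. Their poses are not given: they have to be found in the camera images.
- ball (a point): centre of the bright steel hitch ball (50 mm across) of the bolted-down stand, 126 mm above the bench, inside the coupler at the start. The stand's place and yaw vary. Axes of the stand: z up, x level from the ball along the drawbar to its pivot, y level to the drawbar's left (the tray's side). Steel plate under the ball 50 mm wide; its nut and bolt end 40 mm above the bench
- mat (a point): point on the bench straight below the ball, the middle of a thin flat dark mat (190 mm along x, 270 mm along y, under 1 mm thick, no obstacle); axes of the stand. The bench is free from x = -115 mm (receiver tube and foot of the ball mount) to x = +245 mm (foot of the drawbar's pivot)
- drawbar: red 50 mm square drawbar stub with a steel coupler on its end, 0.7 to 1.1 kg. Origin: centre of the coupler's socket, at the ball's centre when coupled; axes then those of the stand. Hinged on a level pin at x = +300 mm, z = +12 mm from the origin; it lifts by turning about its +y axis (up to 0.5 rad) and falls back when let go. Coupler 68 mm wide, its top 42 mm above the origin
- latch_grip (a point): where to grip the yellow upright latch handle: plate 14 mm thick (along y), 50 mm wide (x), top 20 mm above this point, foot 56 mm below. At stand x = 0, y = -92 mm, 155 mm above the bench; axes of the drawbar. 50 mm free between plate and coupler; rod and 26 mm spring housing 50 mm below this point. It pulls out along -y and rides up with the drawbar, which can be lifted by it
- latch (a joint): pull of the latch, m: 0 = home, jaw hooked under the ball (the drawbar cannot lift); 0.020 = fully out at its stop. The jaw is clear of the ball from 0.014. A spring returns it: about 6 N at home, 12 N fully out, so keep it pulled until the coupler is about 50 mm up
- tray_center (a point): centre, 11 mm above the bench, of the blue plastic drip tray: open, 150 mm along its x, 240 mm along its y, walls 22 mm high, 4 mm thick, 0.3 to 0.5 kg, loose on the bench to the left of the drawbar; z up. It passes under the ball and coupler
- tray_grip (a point): where to take the tray's grip, an upright plate 10 mm thick (along the tray's y), 70 mm wide, top 66 mm above the bench; this point is in the plate, 140 mm from tray_center along the tray's +y, 46 mm above the bench; axes of the tray. A strip 22 mm above the bench joins the plate's foot to the tray, so fingers have 40 mm of plate above it; the tray can also be pushed by the plate
- tin_center (a point): bystander: centre of a closed white-topped grease tin with a green band, 84 mm across, 85 mm high, standing to the right of the drawbar
- wrench: bystander: steel wrench lying on the bench to the right of the drawbar; origin under its middle
- spare_center (a point): bystander: centre of a brass-coloured spare hitch ball, 50 mm across, 67 mm high, standing to the left of the drawbar near its pivot

How it is judged:
By the outcome, as a careful person would: the job done as asked, in the order asked, and still so for the second after the job is handed in, while the arm keeps its last pose, push and grip.
It also fails if it takes over 56 s, if anything falls off the work surface, if the arm or the gripper's body presses on something with over 40 N, if the wrist force passes 120 N, or if a joint passes its speed limit or range.

## Working session

There is one attempt and no reset: what is moved stays moved. The work goes in short steps, Python scripts to look and compute and a tool call to move; the robot and the scene stay as the last step left them, time stands still between calls to the robot, and variables do not carry over. Pictures are saved under pics/ and viewed, and the job is handed in when it is done.

Besides the shell and the picture viewer there is one more tool, called after ">>>" in YAML: its name, and indented under it one key for each argument. step_arm: Moves the arm, as the interface text tells. Its arguments: {"type":"object","properties":{"moves":{"type":"array","items":{"type":"array","items":{"type":"array","items":{"type":"number"}}}},"grip_force":{"type":"number"}},"required":["moves"]}

```bash
ls; mkdir -p pics
python3 - <<'E'
from cell import arm,cams
import cv2,numpy as np
print(arm.get_state(), arm.grip_depth)
for n in ["scene","top","wrist"]:
    ci=cams.camera_info(n); print(n,ci)
    p,d=cams.snapshot(n); cv2.imwrite(f"pics/{n}0.png",p[:,:,::-1]); np.savez(f"pics/{n}0.npz",p=p,d=d,E=ci["extrinsics"],f=192/np.tan(np.radians(ci["fov_y"]/2)),cx=ci["cx"],cy=ci["cy"])
E
```

```text
pics
{'t': 0.0, 'joints': array([-7.75269973e+01,  2.05983042e+01,  8.65996027e+01,  1.55838241e-04,
        7.29084535e+01, -6.59264712e+00]), 'qd': array([ 0.04114026,  0.0557487 ,  0.00587532,  0.1629938 ,  0.03151191,
       -0.01631981]), 'tau': array([ 2.62571652e-03, -5.27617192e+01, -2.78616464e+01,  2.42888871e-05,
        1.33472178e-02, -1.62711018e-06]), 'eef_pos': array([ 0.19585614, -0.566408  ,  0.23044566]), 'tcp_rot': array([-1.79894360e+02, -1.23590842e-02,  1.90655924e+01]), 'wrist_force': array([ 0.42830026, -0.3482234 , -0.4432801 ]), 'ft_torque': array([-0.02696884, -0.05189298, -0.02925659]), 'grip_width': 0.9972239799748557} -0.0187
scene {'fov_y': 52.45295753823199, 'cx': 256.8787708087599, 'cy': 184.54031469666126, 'extrinsics': array([[-0.21278865,  0.61141027, -0.76216696,  1.30887641],
       [ 0.97687123,  0.11630581, -0.17943121,  0.12276661],
       [-0.02106164, -0.7827199 , -0.62201766,  0.76225551],
       [ 0.        ,  0.        ,  0.        ,  1.        ]])}
top {'fov_y': 50.40667558538441, 'cx': 251.6637528429147, 'cy': 194.03709532629742, 'extrinsics': array([[ 0.02211561, -0.9899094 ,  0.13996531,  0.41758389],
       [-0.99968208, -0.02020043,  0.01508932, -0.09459248],
       [-0.0121097 , -0.14025452, -0.99004143,  1.01578727],
       [ 0.        ,  0.        ,  0.        ,  1.        ]])}
wrist {'fov_y': 68.1141870335098, 'cx': 256.12913256367057, 'cy': 192.34457296177186, 'extrinsics': array([[ 0.32613919, -0.89996407, -0.28930589,  0.27005897],
       [-0.94532019, -0.31104742, -0.0980777 , -0.54216765],
       [-0.00172145,  0.30547368, -0.95219896,  0.37323151],
       [ 0.        ,  0.        ,  0.        ,  1.        ]])}
```

View pics/scene0.png

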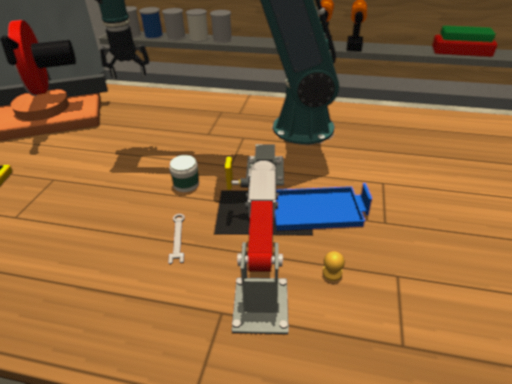

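View pics/top0.png

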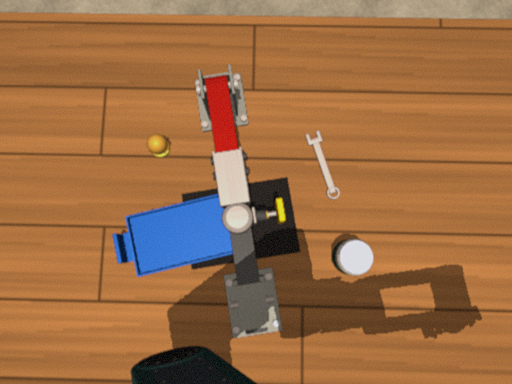

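View pics/wrist0.png

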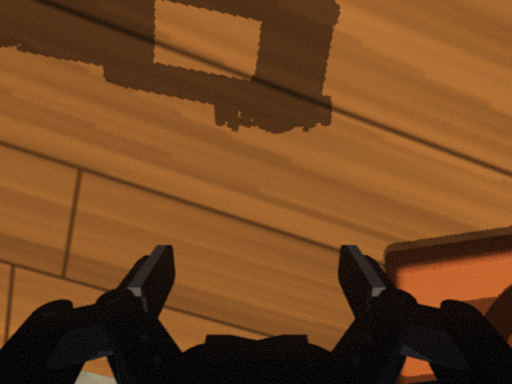

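The top view shows the tray (blue, about 125–240, 195–275), the mat (180–300, 180–268), the coupler (235, 215), and the yellow latch (281, 209). The tin is at (354, 257), the wrench at (322, 165) and the spare ball at (158, 146). Next I'll measure their positions.

```bash
cat > h.py <<'E'
import numpy as np,cv2
def cloud(z):
    d=z["d"];f=float(z["f"]);v,u=np.mgrid[0:384,0:512]
    c=np.stack([(u-z["cx"])/f*d,(v-z["cy"])/f*d,d,np.ones_like(d)],-1)
    return (c@z["E"].T)[...,:3]
def ray(z,u,v,h):
    f=float(z["f"]);r=z["E"][:3,:3]@np.array([(u-z["cx"])/f,(v-z["cy"])/f,1.]);o=z["E"][:3,3]
    return o+r*(h-o[2])/r[2]
def masks(p):
    hsv=cv2.cvtColor(p,cv2.COLOR_RGB2HSV);H,S,V=[hsv[...,i].astype(int) for i in range(3)]
    return dict(blue=(H>100)&(H<125)&(S>150)&(V>60),yellow=(H>24)&(H<34)&(S>200)&(V>100),red=((H<5)|(H>175))&(S>180)&(V>70),dark=(V<50))
E
python3 - <<'E'
from h import *
for n in ["top","scene"]:
    z=np.load(f"pics/{n}0.npz");P=cloud(z);m=masks(z["p"])
    print(n,"depth bench",np.median(P[300:350,60:120,2]) if n=="top" else np.median(P[300:350,60:150,2]))
    for k in m:
        if k=="dark":continue
        q=P[m[k]&(z["d"]>0)]; 
        if k!="blue" : q=q[(q[:,0]>.3)&(abs(q[:,1]+.05)<.35)]
        print(k,len(q),q.min(0).round(3),q.max(0).round(3),np.median(q,0).round(3))
        if k=="blue":
            q=q[(q[:,0]>.2)]
            fl=q[q[:,2]<.03]; print(" rect tray", cv2.minAreaRect((fl[:,:2]*1000).astype(np.float32)))
            hi=q[q[:,2]>.055]; print(" plate top",len(hi), hi.mean(0), cv2.minAreaRect((hi[:,:2]*1000).astype(np.float32)))
        if k=="yellow":
            hi=q[q[:,2]>.165]; print(" hi",len(hi),hi.mean(0), cv2.minAreaRect((hi[:,:2]*1000).astype(np.float32)) if len(hi)>3 else "")
        if k=="red":
            hi=q[q[:,2]>.15];l=cv2.fitLine(hi[:,:2].astype(np.float32),cv2.DIST_L2,0,.01,.01).ravel();print(" line",l,np.degrees(np.arctan2(l[1],l[0])))
z=np.load("pics/top0.npz")
c=cv2.imread("pics/top0.png")[150:300,90:390];cv2.imwrite("pics/topcrop.png",cv2.resize(c,None,fx=2.6,fy=2.6,interpolation=cv2.INTER_CUBIC))
c=cv2.imread("pics/scene0.png")[130:340,160:390];cv2.imwrite("pics/scenecrop.png",cv2.resize(c,None,fx=2.8,fy=2.8,interpolation=cv2.INTER_CUBIC))
E
```

```text
top depth bench 0.0006251333257459857
blue 6182 [ 0.356 -0.035 -0.002] [0.559 0.24  0.15 ] [0.45  0.106 0.005]
 rect tray ((455.54107666015625, 103.99688720703125), (156.51348876953125, 255.792724609375), 15.204617500305176)
 plate top 134 [0.42169006 0.21897537 0.06755811] ((448.80609130859375, 103.74501037597656), (66.04961395263672, 267.02557373046875), 13.109981536865234)
yellow 132 [ 0.482 -0.163 -0.001] [ 0.553 -0.135  0.179] [ 0.506 -0.143  0.174]
 hi 124 [ 0.50569212 -0.14204977  0.17470753] ((506.05157470703125, -142.10189819335938), (48.474544525146484, 11.684349060058594), 9.610662460327148)
red 1623 [ 0.629 -0.048 -0.001] [0.824 0.032 0.168] [ 0.715 -0.011  0.163]
 line [ 0.9824994   0.1862655   0.71448153 -0.01046463] 10.734923
scene depth bench 0.0007212483215341403
blue 3386 [ 0.357 -0.026 -0.   ] [0.628 0.238 0.143] [0.455 0.106 0.005]
 rect tray ((457.7408752441406, 103.90403747558594), (153.95831298828125, 260.3507385253906), 14.651959419250488)
 plate top 68 [0.44281351 0.21568262 0.06842165] ((521.1444091796875, 123.4459228515625), (55.76066589355469, 311.9818420410156), 41.64479064941406)
yellow 55 [ 0.487 -0.152  0.167] [ 0.534 -0.134  0.178] [ 0.512 -0.142  0.175]
 hi 55 [ 0.51058234 -0.14197563  0.17484299] ((510.7627868652344, -142.29576110839844), (46.55230712890625, 12.777097702026367), 9.364370346069336)
red 1545 [ 0.453 -0.087 -0.001] [0.815 0.027 0.167] [ 0.74  -0.008  0.163]
 line [ 0.98237073  0.18694314  0.73176306 -0.00843509] 10.774444
```

```bash
ls pics
```

```text
scene0.npz
scene0.png
scenecrop.png
top0.npz
top0.png
topcrop.png
wrist0.npz
wrist0.png
```

View pics/topcrop.png

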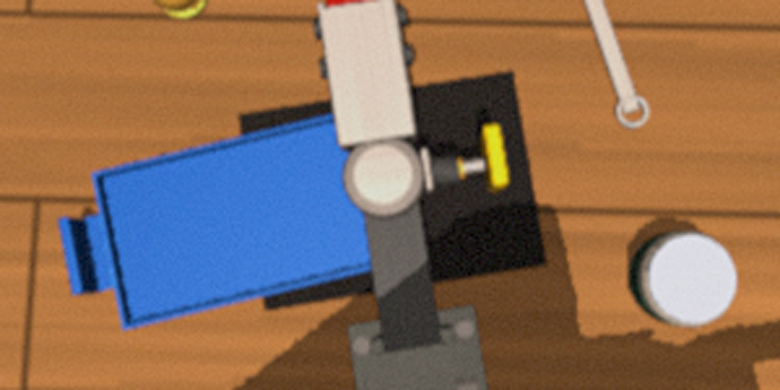

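View pics/scenecrop.png

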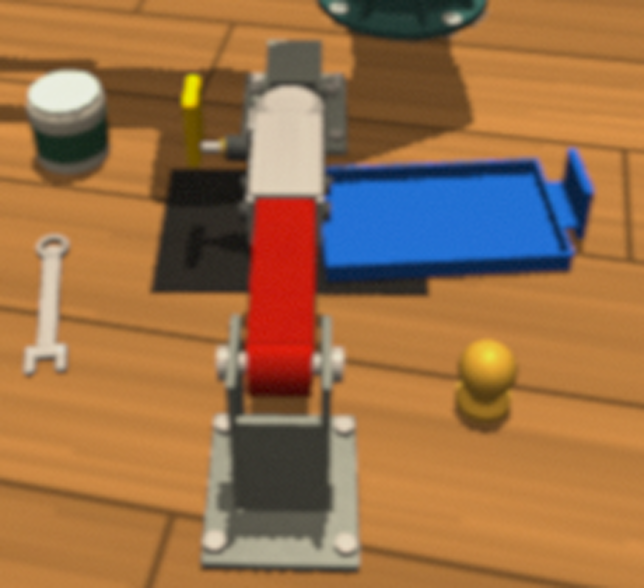

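Run:
```python
from h import *
z=np.load("pics/top0.npz");P=cloud(z);m=masks(z["p"])
C=[ray(z,u/2.6+89.7,v/2.6+149.7,0)[:2] for u,v in [(512,72),(545,262),(268,308),(240,115)]]
C=np.array(C);print(C.round(4),C.mean(0))
for i in range(4):
    e=C[(i+1)%4]-C[i];print(np.linalg.norm(e),np.degrees(np.arctan2(e[1],e[0])))
def edges(q):return 
def rect(mask,h,name,r=0):
    cs,_=cv2.findContours(mask.astype(np.uint8),cv2.RETR_EXTERNAL,cv2.CHAIN_APPROX_NONE)
    c=max(cs,key=cv2.contourArea)[:,0]
    q=np.array([ray(z,u,v,h)[:2] for u,v in c])*1000
    print(name,cv2.minAreaRect(q.astype(np.float32)))
rect(m["red"]&(P[...,2]>.155),.163,"red")
rect(m["yellow"]&(P[...,2]>.168),.175,"yel")
b=m["blue"]&(P[...,0]>.3);
pl=b&(P[...,2]>.056)&(P[...,1]>.18); rect(pl,.066,"plate")
q=P[pl];print(q.mean(0))
# floor inside tray
rim=b&(P[...,2]>.017)&(P[...,2]<.03); q=P[rim];print(len(q))
cv2.imwrite("pics/rim.png",cv2.resize((rim*255+pl*120+(b&~rim&~pl)*60).astype(np.uint8)[170:300,90:260],None,fx=4,fy=4,interpolation=0))
# coupler dome
q=P[(P[...,2]>.15)&(P[...,0]<.53)&(P[...,0]>.4)&(abs(P[...,1]+.05)<.06)];print("coup",q.min(0),q.max(0))
w=z["p"].min(-1)>150
for n in [(354,257),(158,146),(333,192),(315,140)]: print(n,P[n[1],n[0]])
```

```text
[[ 0.6055 -0.1665]
 [ 0.4232 -0.1996]
 [ 0.3744  0.0614]
 [ 0.5579  0.0964]] [ 0.49024389 -0.05205293]
0.18521078736804888 -169.71270578261763
0.26553532054464357 100.59406902686536
0.18677585325081938 10.79850076211167
0.2671979853462739 -79.74184732905627
red ((715.03466796875, -9.89593505859375), (166.84120178222656, 49.267337799072266), 10.39786434173584)
yel ((505.73760986328125, -142.00428771972656), (48.14274597167969, 11.637674331665039), 9.355722427368164)
plate ((419.9351806640625, 228.158203125), (65.9677963256836, 10.391860008239746), 15.198091506958008)
[0.41929205 0.22836183 0.06480119]
565
coup [ 0.41758389 -0.09459248  0.15004633] [ 0.52994677 -0.01309274  1.01578727]
(354, 257) [ 0.41092545 -0.31342365  0.08590647]
(158, 146) [0.66408235 0.14753045 0.06415463]
(333, 192) [ 0.5697277  -0.28219741  0.00526019]
(315, 140) [ 0.7031749  -0.23757255  0.00318758]
```

View pics/rim.png

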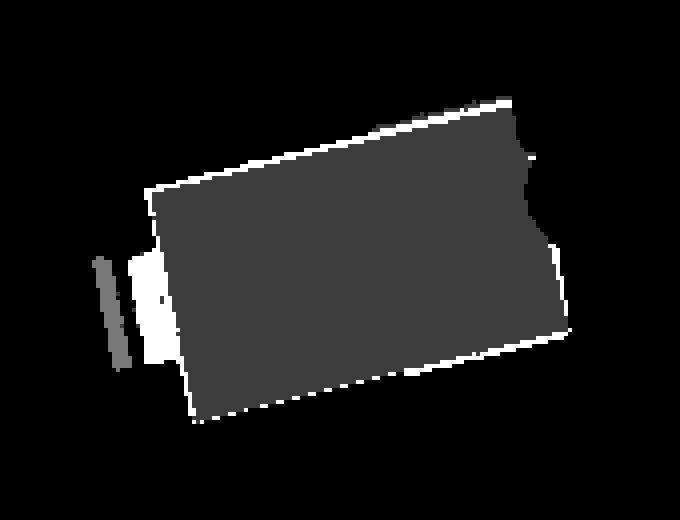

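Run:
```python
from h import *
z=np.load("pics/top0.npz");P=cloud(z);m=masks(z["p"])
b=m["blue"]&(P[...,0]>.3)&(P[...,2]>.016)&(P[...,2]<.03)&(P[...,1]<.21)
K=np.array([ray(z,u/4+90-.4,v/4+170-.4,.022)[:2] for u,v in [(147,190),(195,423),(570,333),(512,102)]]);print(K)
for i,j in [(0,1),(1,2),(0,3)]:
    e=K[j]-K[i];print(np.linalg.norm(e),np.degrees(np.arctan2(e[1],e[0])))
print("centre from diag",(K[0]+K[2])/2)
for yaw in(13.8,14.5,15.2):
    a=np.radians(yaw);R=np.array([[np.cos(a),-np.sin(a)],[np.sin(a),np.cos(a)]])
    print(yaw,"centre from plate",np.array([.4199,.2282])-R@[0,.140])
# fitted lines from rim points
q=P[b][:,:2];a=np.radians(14.5);R=np.array([[np.cos(a),-np.sin(a)],[np.sin(a),np.cos(a)]]);c=np.array([.456,.092])
l=(q-c)@R
for s,n in((l[:,0]>.06,'far'),(l[:,0]<-.06,'near')):
    t=l[s&(abs(l[:,1])<.1)];pf=np.polyfit(t[:,1],t[:,0],1);print(n,len(t),pf, 14.5-np.degrees(np.arctan(pf[0])))
```

```text
[[ 0.49475797  0.22627997]
 [ 0.35540557  0.18820791]
 [ 0.41383949 -0.03542167]
 [ 0.55372508  0.00435287]]
0.14445959238303954 -164.71929509434747
0.2311378623699869 -75.35615408992189
0.2296274317650175 -75.12004459179707
centre from diag [0.45429873 0.09542915]
13.8 centre from plate [0.45329468 0.0922412 ]
14.5 centre from plate [0.4549532  0.09265933]
15.2 centre from plate [0.45660649 0.09309769]
far 143 [-0.01160635  0.0718942 ] 15.164964857503419
near 83 [ 0.00303639 -0.07274616] 14.326027986657285
```

>>> step_arm:
  moves:
    - [[0,0,0.0745,0,0,0,1],[0,0,0,29.8,-24.9,-3,1],[0,0,0,29.8,-24.9,-3,1],[0,0,0,29.8,-24.9,-3,1],[0,0,0,29.8,-24.9,-3,1]]

```text
t: 0.57
eef_pos: [0.2862, -0.4388, 0.243]
tcp_rot: [-179.9, -0.0, 14.7]
wrist_force: [0.6, 0.1, 0.7]
grip_width: 1.002
```

>>> step_arm:
  moves:
    - [[0,0,0,29.8,-24.9,-3,1],[0,0,0,29.8,-24.9,-3,1],[0,0,0,29.8,-24.9,-3,1],[0,0,0,29.8,-24.9,-3,1],[0,0,0,29.8,-24.9,-3,1]]

```text
t: 0.98
eef_pos: [0.3986, -0.2801, 0.2584]
tcp_rot: [-180.0, 0.0, 14.8]
wrist_force: [1.1, -1.0, 1.1]
grip_width: 0.995
```

>>> step_arm:
  moves:
    - [[0,0,0,29.8,-24.9,-3,1],[0,0,0,10.2,-38.6,0,1],[0,0,0,10.2,-38.6,0,1],[0,0,0,10.2,-38.6,0,1],[0,0,0,10.2,-38.6,0,1]]

```text
t: 1.4
eef_pos: [0.42, -0.0886, 0.2612]
tcp_rot: [-180.0, 0.0, 14.8]
wrist_force: [0.8, -0.1, -0.4]
grip_width: 0.999
```

>>> step_arm:
  moves:
    - [[0,0,0,10.2,-38.6,0,1],[0,0,0,10.2,-38.6,0,1],[0,0,0,10.2,-38.6,0,1],[0,0,0,10.2,-38.6,0,1],[0,0,0,10.2,-38.6,0,1]]

```text
t: 1.82
eef_pos: [0.4199, 0.111, 0.2614]
tcp_rot: [-180.0, -0.0, 14.8]
wrist_force: [1.0, 0.1, 0.4]
grip_width: 1.002
```

>>> step_arm:
  moves:
    - [[0,0,0,10.2,-38.6,0,1],[0,0,0,10.2,-38.6,0,1],[0,0,0,10.2,-38.6,0,1],[0,0,0,0,0,0,1],[0,0,0,0,0,0,1]]

```text
t: 2.23
eef_pos: [0.42, 0.2307, 0.2611]
tcp_rot: [-180.0, 0.0, 15.1]
wrist_force: [-0.5, -0.7, -1.1]
grip_width: 1.005
```

```bash
cat > wr.py <<'E'
from cell import arm,cams
from h import *
import sys
def shot(n,tag):
    ci=cams.camera_info(n);p,d=cams.snapshot(n);cv2.imwrite(f"pics/{n}{tag}.png",p[:,:,::-1])
    z=dict(p=p,d=d,E=ci["extrinsics"],f=192/np.tan(np.radians(ci["fov_y"]/2)),cx=ci["cx"],cy=ci["cy"]);np.savez(f"pics/{n}{tag}.npz",**z);return z
E
python3 - <<'E'
from wr import *
s=arm.get_state();print(s["eef_pos"],s["tcp_rot"],s["joints"],s["qd"])
z=shot("wrist",1);P=cloud(z);m=masks(z["p"])["blue"]
pl=m&(P[...,2]>.055)&(P[...,2]<.075)
q=P[pl];print(len(q),q.mean(0),q[:,:3].min(0),q.max(0))
if len(q)>5: print(cv2.minAreaRect((q[:,:2]*1000).astype(np.float32)))
E
```

```text
[0.41999052 0.23066695 0.26105033] [-1.79999944e+02  2.95345315e-02  1.50548545e+01] [2.05068779e+01 8.85471656e+00 9.85206739e+01 2.99822542e-03
 7.26540052e+01 9.54511289e+01] [-3.34639117 -0.90259548  1.55850256 -1.10831739  0.43017644 -0.8460913 ]
404 [0.42565592 0.2279943  0.0659599 ] [0.39041468 0.21619181 0.05949909] [0.45699285 0.23991053 0.06806836]
((423.598876953125, 227.56381225585938), (67.70580291748047, 8.670698165893555), 14.965049743652344)
```

View pics/wrist1.png

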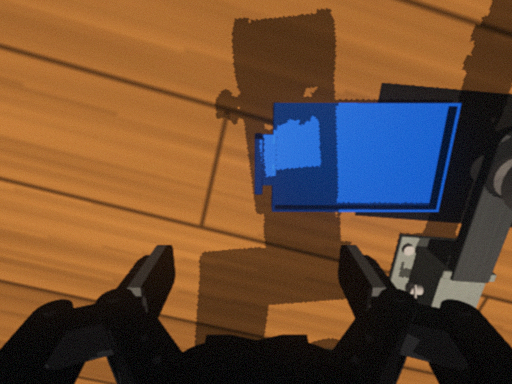

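The wrist view shows the plate at (263, 165), where I expected it. I'll descend over it now.

>>> step_arm:
  moves:
    - [[0,0,0,1,2,38,1],[0,0,0,1,0,38,1],[0,0,0,0,0,38,1],[0,0,0,0,0,38,1],[0,0,0,0,0,30,1]]

```text
t: 2.7
eef_pos: [0.4221, 0.2251, 0.0773]
tcp_rot: [180.0, 0.1, 14.7]
wrist_force: [0.1, -0.6, 0.4]
grip_width: 1.002
```

>>> step_arm:
  moves:
    - [[0,0,0,0,0,20,1],[0,0,0,0,0,16,1],[0,0,0,0,0,10,1],[0,0,0,0,0,0,1]]

```text
t: 3.03
eef_pos: [0.4218, 0.2255, 0.0318]
tcp_rot: [180.0, 0.2, 14.7]
wrist_force: [0.2, -1.1, 0.2]
grip_width: 0.999
```

Run:
```python
from wr import *
z=shot("scene",2);z=shot("wrist",2)
a=cv2.imread("pics/scene2.png")[130:260,220:420];cv2.imwrite("pics/s2.png",cv2.resize(a,None,fx=3.5,fy=3.5))
```

```text
(no output)
```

View pics/s2.png

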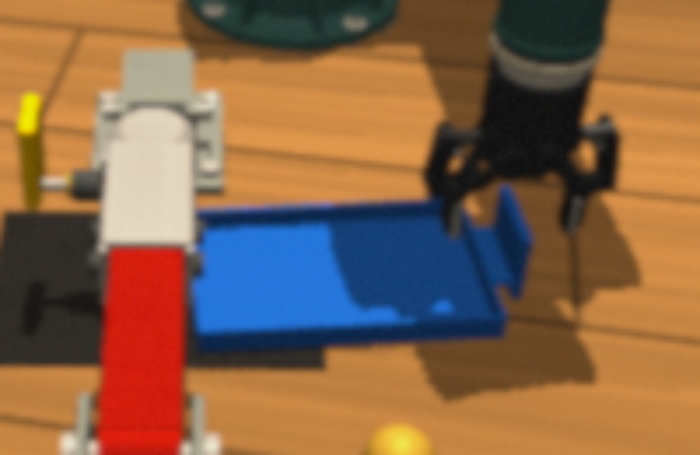

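View pics/wrist2.png

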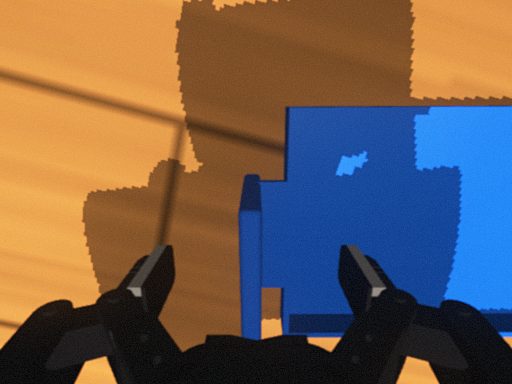

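>>> step_arm:
  moves:
    - [[0,0,0,0,0,0,0.4],[0,0,0,0,0,0,0.2],[0,0,0,0,0,0,0],[0,0,0,0,0,0,0],[0,0,0,0,0,0,0]]
  grip_force: 40

```text
t: 3.55
eef_pos: [0.4232, 0.2277, 0.0338]
tcp_rot: [-180.0, -0.1, 14.8]
wrist_force: [0.8, -0.5, 0.2]
grip_width: 0.3
```

>>> step_arm:
  moves:
    - [[0,0,0,0,0,0,0],[0,0,0,0,0,0,0],[0,0,0,0,0,0,0],[0,0,0,0,0,0,0]]

```text
t: 3.88
eef_pos: [0.4231, 0.2278, 0.0337]
tcp_rot: [-180.0, -0.0, 14.8]
wrist_force: [-1.6, 0.5, 6.1]
grip_width: 0.11
```

```bash
cat > go.py <<'E'
from wr import *
from scipy.spatial.transform import Rotation as Ro
def go(t,yaw=None):
    s=arm.get_state();R=Ro.from_euler('xyz',s["tcp_rot"],degrees=True)
    print("t",s["t"],s["eef_pos"].round(4),s["tcp_rot"].round(2),s["wrist_force"].round(1),s["grip_width"])
    print("tool shift mm",(R.inv().apply(np.array(t)-s["eef_pos"])*1000).round(1))
    if yaw is not None: print("rotvec",(R.inv()*Ro.from_euler('xyz',[180,0,yaw],degrees=True)).as_rotvec().round(4))
E
python3 - <<'E'
from go import *
s=arm.get_state();print(s["ft_torque"])
z=shot("top",3);P=cloud(z);m=masks(z["p"])["blue"]&(P[...,0]>.3)
b=m&(P[...,2]>.016)&(P[...,2]<.03)&(P[...,1]<.21)
cv2.imwrite("pics/rim3.png",cv2.resize((b*255+(m&~b)*90).astype(np.uint8)[170:300,90:260],None,fx=4,fy=4,interpolation=0))
go([.465,.0862,s["eef_pos"][2]],10.3)
E
```

```text
[0.10941956 0.15281259 0.04578313]
t 3.9333 [0.4231 0.2278 0.0337] [-1.7998e+02 -3.0000e-02  1.4810e+01] [-1.6  0.9  6.9] 0.1148963233789957
tool shift mm [  4.3 147.6  -0. ]
rotvec [-0.0003 -0.0006  0.0787]
```

View pics/rim3.png

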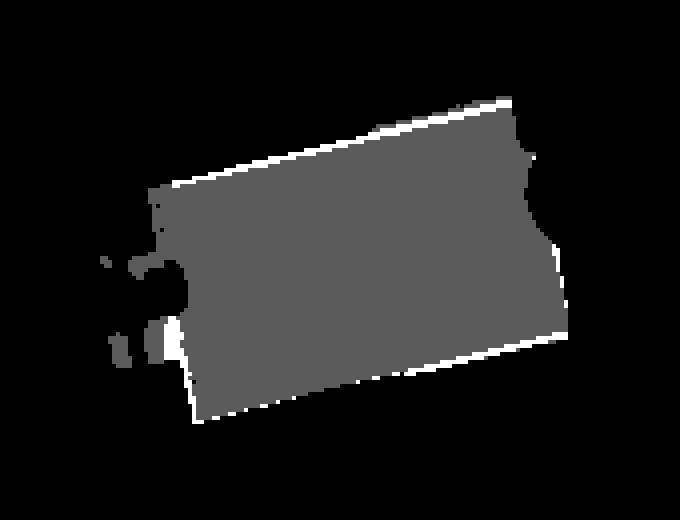

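>>> step_arm:
  moves:
    - [[0,0,0.0026,0.3,4.9,0,0],[0,0,0.0053,0.7,9.8,0,0],[0,0,0.0053,0.7,9.8,0,0],[0,0,0.0053,0.7,9.8,0,0],[0,0,0.0053,0.7,9.8,0,0]]

```text
t: 4.35
eef_pos: [0.4375, 0.1856, 0.0337]
tcp_rot: [-179.9, -0.1, 13.4]
wrist_force: [-1.7, 4.5, 6.0]
grip_width: 0.109
```

>>> step_arm:
  moves:
    - [[0,0,0.0053,0.7,9.8,0,0],[0,0,0.0053,0.7,9.8,0,0],[0,0,0.0053,0.7,9.8,0,0],[0,0,0.0053,0.7,9.8,0,0],[0,0,0.0053,0.7,9.8,0,0]]

```text
t: 4.77
eef_pos: [0.4518, 0.1384, 0.0337]
tcp_rot: [-180.0, -0.1, 11.9]
wrist_force: [-0.9, 4.0, 6.0]
grip_width: 0.11
```

>>> step_arm:
  moves:
    - [[0,0,0.0053,0.7,9.8,0,0],[0,0,0.0053,0.7,9.8,0,0],[0,0,0.0053,0.7,9.8,0,0],[0,0,0.0053,0.7,9.8,0,0],[0,0,0.0053,0.7,9.8,0,0]]

```text
t: 5.18
eef_pos: [0.4646, 0.0911, 0.0337]
tcp_rot: [-180.0, -0.0, 10.4]
wrist_force: [-0.8, 4.0, 6.4]
grip_width: 0.109
```

>>> step_arm:
  moves:
    - [[0,0,0.0026,0.3,4.9,0,0],[0,0,0,0,0,0,0],[0,0,0,0,0,0,0]]

```text
t: 5.43
eef_pos: [0.4662, 0.0853, 0.0337]
tcp_rot: [179.9, -0.1, 10.2]
wrist_force: [0.4, -3.0, 5.6]
grip_width: 0.111
```

Run:
```python
from go import *
z=shot("top",4);shot("scene",4);P=cloud(z);m=masks(z["p"])["blue"]&(P[...,0]>.3)
go([.465,.0862,.0337],10.3)
a=cv2.imread("pics/top4.png")[150:300,120:320];cv2.imwrite("pics/t4.png",cv2.resize(a,None,fx=4,fy=4,interpolation=cv2.INTER_CUBIC))
a=cv2.imread("pics/scene4.png")[140:260,180:390];cv2.imwrite("pics/s4.png",cv2.resize(a,None,fx=3.8,fy=3.8,interpolation=cv2.INTER_CUBIC))
```

```text
t 5.5333 [0.4662 0.0854 0.0337] [ 1.7994e+02 -7.0000e-02  1.0250e+01] [-0.2 -4.1  4.7] 0.1105250632956774
tool shift mm [-1. -1. -0.]
rotvec [ 0.0011 -0.0012 -0.0009]
```

View pics/t4.png

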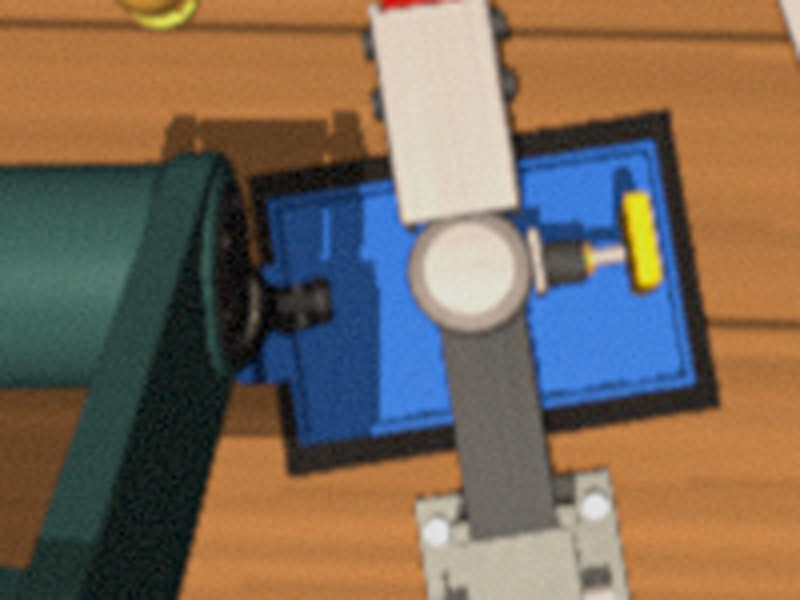

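View pics/s4.png

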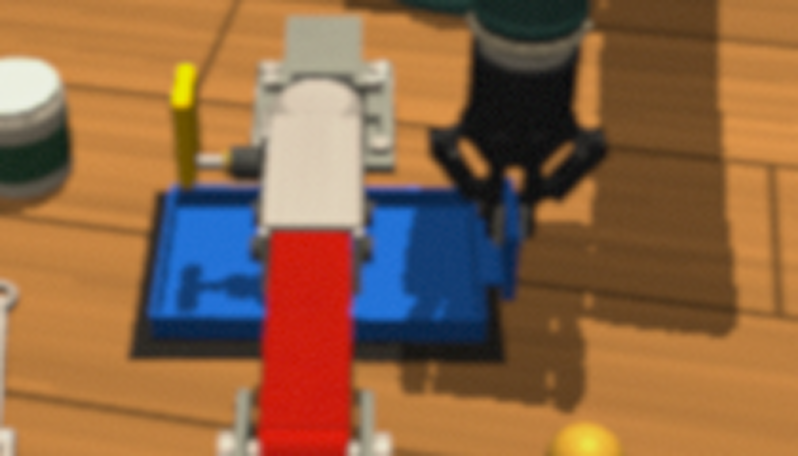

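```bash
cat > q.py <<'E'
from h import *
import sys
z=np.load("pics/top4.npz")
def g(pts,h):
    K=np.array([ray(z,u/4+119.6,v/4+149.6,h)[:2] for u,v in pts]);print(K.round(4).tolist(),"mean",K.mean(0).round(4));
    for i in range(4):
        e=K[(i+1)%4]-K[i];print(np.linalg.norm(e).round(4),np.degrees(np.arctan2(e[1],e[0])).round(2))
g([(657,140),(697,384),(298,447),(269,200)],.022)
g([(668,111),(718,403),(291,475),(252,178)],0)
# mask-based
P=cloud(z);m=masks(z["p"])["blue"]&(P[...,0]>.3)
m=m.astype(np.uint8);n,l,s,c=cv2.connectedComponentsWithStats(m)
for i in range(1,n):
    if s[i,4]>100:
        ys,xs=np.where(l==i);q=np.array([ray(z,u,v,.022)[:2] for u,v in zip(xs,ys)])
        a=np.radians(10.3);R=np.array([[np.cos(a),-np.sin(a)],[np.sin(a),np.cos(a)]])
        L=(q-[.490,-.0515])@R;print(s[i],L.min(0).round(4),L.max(0).round(4),np.percentile(L,[1,99],axis=0).round(4).tolist())
E
python3 q.py
```

```text
[[0.5832, -0.1583], [0.4345, -0.1841], [0.3916, 0.0555], [0.541, 0.0797]] mean [ 0.4876 -0.0518]
0.151 -170.17
0.2434 100.15
0.1514 9.18
0.2417 -79.95
[[0.6056, -0.1664], [0.4235, -0.199], [0.3739, 0.0625], [0.5575, 0.0949]] mean [ 0.4901 -0.052 ]
0.185 -169.85
0.2662 100.73
0.1864 10.03
0.2657 -79.57
[ 249  185   45   67 1807] [-0.0784 -0.1203] [ 0.075  -0.0259] [[-0.0771, -0.1194], [0.0726, -0.0276]]
[ 185  195   48   66 2132] [-0.0785  0.0289] [0.074 0.139] [[-0.0761, 0.0313], [0.0722, 0.1332]]
```

The tray is about 2 mm short along x and its yaw is fine. I'll nudge it, release and rise.

>>> step_arm:
  moves:
    - [[0,0,0,1,0,0,0],[0,0,0,1,0,0,0],[0,0,0,0,0,0,0],[0,0,0,0,0,0,0.5],[0,0,0,0,0,0,0.6]]

```text
t: 5.95
eef_pos: [0.4672, 0.0864, 0.0333]
tcp_rot: [-180.0, 0.0, 10.2]
wrist_force: [-0.9, -0.3, -0.4]
grip_width: 0.386
```

>>> step_arm:
  moves:
    - [[0,0,0,0,0,0,0.6],[0,0,0,0,0,0,0.6],[0,0,0,0,0,-20,0.6],[0,0,0,0,0,-38,0.6],[0,0,0,0,0,-40,0.6]]

```text
t: 6.37
eef_pos: [0.4655, 0.0867, 0.131]
tcp_rot: [-180.0, 0.3, 10.3]
wrist_force: [1.9, 0.2, -0.1]
grip_width: 0.596
```

>>> step_arm:
  moves:
    - [[0,0,0,0,0,-40,0.6],[0,0,0,0,0,-40,0.6],[0,0,0,0,0,-40,0.6],[0,0,0,0,0,0,0.6]]

```text
t: 6.7
eef_pos: [0.472, 0.0871, 0.259]
tcp_rot: [179.9, -0.8, 10.3]
wrist_force: [1.3, 0.1, 0.0]
grip_width: 0.599
```

```bash
python3 - <<'E'
from go import *
go([.5065,-.142,.250],10.3)
z=shot("top",5);P=cloud(z)
a=cv2.imread("pics/top5.png")[150:300,120:320];cv2.imwrite("pics/t5.png",cv2.resize(a,None,fx=4,fy=4,interpolation=cv2.INTER_CUBIC))
E
sed -i 's/top4/top5/' q.py; python3 q.py | tail -2
```

```text
t 6.7 [0.472  0.0871 0.259 ] [179.9   -0.77  10.27] [1.3 0.1 0. ] 0.5991108231315924
tool shift mm [ -7.  231.5   9.3]
rotvec [ 0.0018 -0.0134 -0.0005]
[ 249  185   45   67 1803] [-0.0782 -0.1202] [ 0.0746 -0.0257] [[-0.077, -0.1192], [0.0726, -0.0275]]
[ 176  195   57   66 2491] [-0.0779  0.0291] [0.0744 0.1536] [[-0.076, 0.0316], [0.0723, 0.1504]]
```

View pics/t5.png

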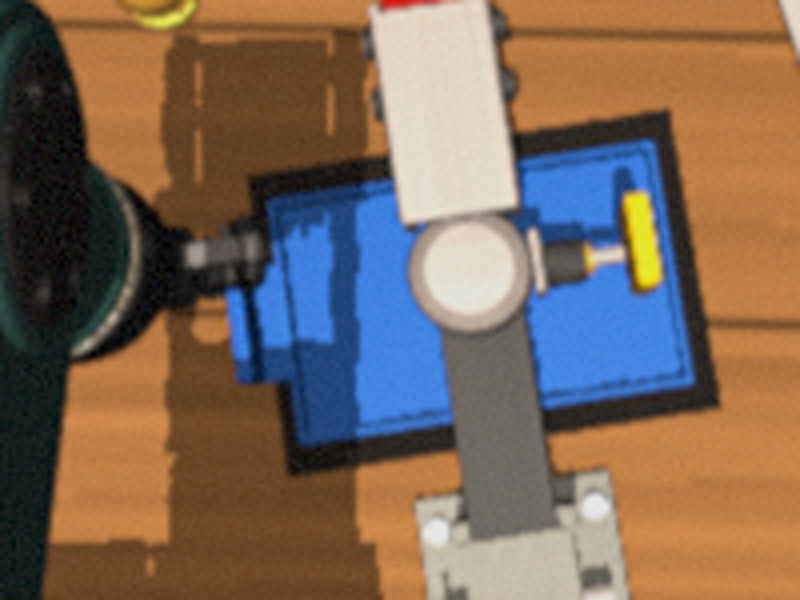

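The tray is centred to within about 2 mm. Next is the latch.

>>> step_arm:
  moves:
    - [[0,0,0,0,38.5,0,0.6],[0,0,0,0,38.5,0,0.6],[0,0,0,0,38.5,0,0.6],[0,0,0,0,38.5,0,0.6],[0,0,0,0,38.5,0,0.6]]

```text
t: 7.17
eef_pos: [0.5007, -0.104, 0.2498]
tcp_rot: [-179.9, 0.1, 10.3]
wrist_force: [1.4, -0.2, 0.5]
grip_width: 0.6
```

>>> step_arm:
  moves:
    - [[0,0,0,0,38.5,0,0.6],[0,0,0,0,0,0,0.6],[0,0,0,0,0,0,0.6]]

```text
t: 7.42
eef_pos: [0.5079, -0.1421, 0.2496]
tcp_rot: [-179.9, 0.1, 10.0]
wrist_force: [-1.2, 0.6, -0.2]
grip_width: 0.599
```

Run:
```python
from go import *
go([.5065,-.142,.1365],10.3)
z=shot("wrist",6);P=cloud(z);m=masks(z["p"])["yellow"]&(P[...,2]>.16)&(P[...,2]<.19)
q=P[m];print(len(q),q.mean(0),cv2.minAreaRect((q[:,:2]*1000).astype(np.float32)))
```

```text
t 7.4167 [ 0.5079 -0.1421  0.2496] [-1.7991e+02  1.3000e-01  1.0050e+01] [-1.2  0.6 -0.2] 0.5992451083333358
tool shift mm [ -1.1  -0.2 113.1]
rotvec [-0.0016  0.0022 -0.0044]
43 [ 0.51413901 -0.14020484  0.1747205 ] ((513.8413696289062, -140.5958251953125), (8.108207702636719, 4.033403396606445), 9.698023796081543)
```

View pics/wrist6.png

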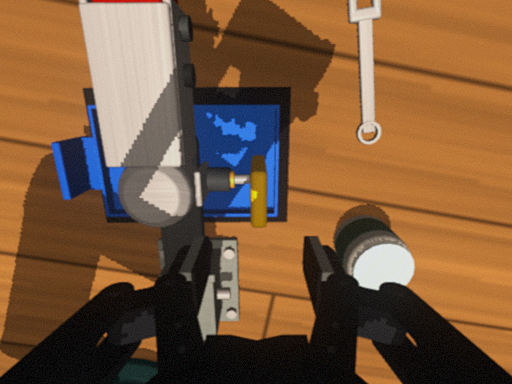

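The handle lies midway between the fingers: it is at u≈258 and the finger midline is at u≈256. I'll descend.

>>> step_arm:
  moves:
    - [[0,0,0,0,0,30,0.5],[0,0,0,0,0,30,0.5],[0,0,0,0,0,25,0.5],[0,0,0,0,0,18,0.5],[0,0,0,0,0,10,0.5]]

```text
t: 7.88
eef_pos: [0.5059, -0.1378, 0.1355]
tcp_rot: [-179.8, 0.3, 10.4]
wrist_force: [-0.3, -0.1, -0.1]
grip_width: 0.494
```

>>> step_arm:
  moves:
    - [[0,0,0,0,0,0,0.3],[0,0,0,0,0,0,0.1],[0,0,0,0,0,0,0],[0,0,0,0,0,0,0],[0,0,0,0,0,0,0]]
  grip_force: 40

```text
t: 8.3
eef_pos: [0.5087, -0.1435, 0.1396]
tcp_rot: [179.7, 0.0, 10.3]
wrist_force: [-2.5, -13.6, -6.4]
grip_width: 0.162
```

>>> step_arm:
  moves:
    - [[0,0,0,0,0,0,0],[0,0,0,0,0,0,0],[0,0,0,0,0,0,0]]
  grip_force: 80

```text
t: 8.55
eef_pos: [0.5086, -0.1435, 0.1396]
tcp_rot: [179.7, 0.0, 10.3]
wrist_force: [-2.5, -12.9, -5.6]
grip_width: 0.156
```

Run:
```python
from go import *
go([.5065,-.142,.1365],10.3)
z=shot("scene",7)
a=cv2.imread("pics/scene7.png")[90:260,140:390];cv2.imwrite("pics/s7.png",cv2.resize(a,None,fx=3.2,fy=3.2,interpolation=cv2.INTER_CUBIC))
```

```text
t 8.55 [ 0.5086 -0.1435  0.1396] [1.7968e+02 2.0000e-02 1.0330e+01] [ -2.5 -12.9  -5.6] 0.15616499204621861
tool shift mm [-1.8 -1.9  3.1]
rotvec [0.0056 0.0003 0.0006]
```

View pics/s7.png

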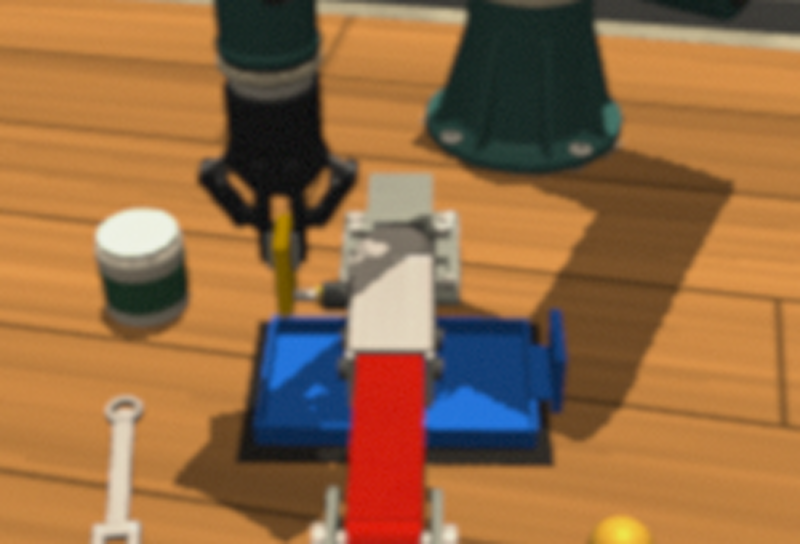

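>>> step_arm:
  moves:
    - [[0,0,0,0,3,0,0],[0,0,0,0,4,0,0],[0,0,0,0,4,0,0],[0,0,0,0,4,0,0],[0,0,0,0,0,0,0]]

```text
t: 9.02
eef_pos: [0.5101, -0.1531, 0.1384]
tcp_rot: [-179.8, 0.1, 10.2]
wrist_force: [-0.8, 9.5, -4.1]
grip_width: 0.154
```

Run:
```python
from go import *
go([.5065,-.142,.1365],10.3)
```

```text
t 9.0167 [ 0.5101 -0.1531  0.1384] [-1.7976e+02  6.0000e-02  1.0240e+01] [-0.8  9.5 -4.1] 0.1536097200868692
tool shift mm [ -1.6 -11.6   1.9]
rotvec [-0.0042  0.0011 -0.001 ]
```

>>> step_arm:
  moves:
    - [[0,0,0,0,3,0,0],[0,0,0,0,3,0,0],[0,0,0,0,3,0,0],[0,0,0,0,0,0,0],[0,0,0,0,0,0,0]]

```text
t: 9.43
eef_pos: [0.5115, -0.1608, 0.1382]
tcp_rot: [-179.7, 0.1, 10.2]
wrist_force: [-0.4, 10.7, -5.1]
grip_width: 0.157
```

Run:
```python
from go import *
go([.5065,-.142,.1365],10.3)
z=shot("top",8);P=cloud(z);z2=shot("scene",8)
m=masks(z2["p"])["yellow"];P=cloud(z2);q=P[m&(P[...,2]>.1)&(P[...,0]<.7)];a=np.radians(10.3);R=np.array([[np.cos(a),-np.sin(a)],[np.sin(a),np.cos(a)]])
L=(q[:,:2]-[.490,-.0515])@R;print(len(q),np.median(L,0))
z0=np.load("pics/scene7.npz");m=masks(z0["p"])["yellow"];P=cloud(z0);q=P[m&(P[...,2]>.1)&(P[...,0]<.7)];L=(q[:,:2]-[.490,-.0515])@R;print(len(q),np.median(L,0))
a=cv2.imread("pics/scene8.png")[90:260,140:390];cv2.imwrite("pics/s8.png",cv2.resize(a,None,fx=3.2,fy=3.2,interpolation=cv2.INTER_CUBIC))
# lift plan: grasp pt motion of TCP in stand frame
```

```text
t 9.4333 [ 0.5115 -0.1608  0.1382] [-1.7968e+02  7.0000e-02  1.0250e+01] [-0.4 10.7 -5.1] 0.15655763546160537
tool shift mm [ -1.6 -19.4   1.9]
rotvec [-0.0056  0.0012 -0.0009]
0 [nan nan]
0 [nan nan]
  return _methods._mean(a, axis=axis, dtype=dtype,
  ret = um.true_divide(
```

View pics/s8.png

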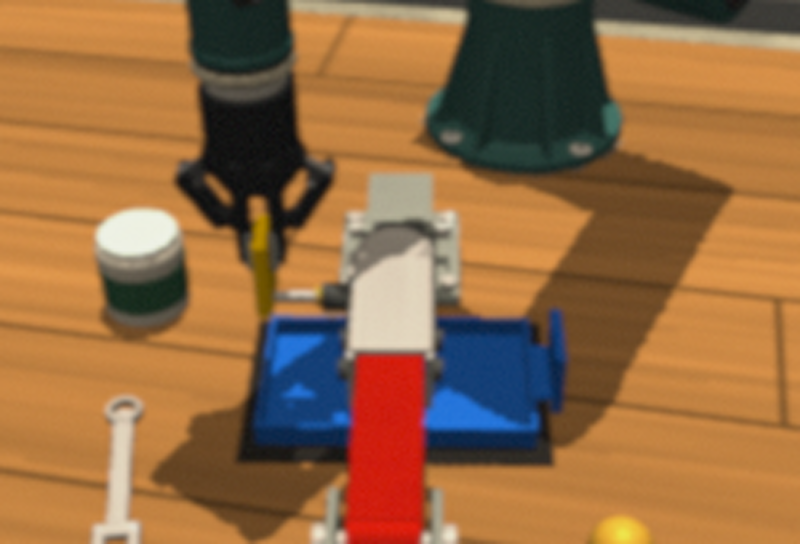

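The latch is about 17.6 mm out with the coupler still down. I'll add 1 mm and start lifting along the hinge arc.

>>> step_arm:
  moves:
    - [[0,0,0,0,1,0,0],[0,-0.005,0,0,0,-1.5,0],[0,-0.01,0,0,0,-3,0],[0,-0.01,0,0,0,-3,0],[0,-0.01,0,0,0,-3,0]]
  grip_force: 100

```text
t: 9.95
eef_pos: [0.5119, -0.1614, 0.1489]
tcp_rot: [-179.7, 2.1, 10.3]
wrist_force: [0.2, 11.9, -3.9]
grip_width: 0.152
```

>>> step_arm:
  moves:
    - [[0,-0.01,0,0,0,-3,0],[0,-0.01,0,0,0,-3,0],[0,-0.01,0,0,0,-3,0],[0,0,0,0,0,0,0]]

```text
t: 10.28
eef_pos: [0.5124, -0.1614, 0.1581]
tcp_rot: [-179.7, 3.8, 10.3]
wrist_force: [-1.5, 11.4, -4.9]
grip_width: 0.153
```

Run:
```python
from go import *
go([.5065,-.142,.1365],10.3);print(arm.get_state()["ft_torque"])
z=shot("scene",9)
a=cv2.imread("pics/scene9.png")[90:260,140:390];cv2.imwrite("pics/s9.png",cv2.resize(a,None,fx=3.2,fy=3.2,interpolation=cv2.INTER_CUBIC))
P=cloud(z);m=masks(z["p"])["red"]&(P[...,2]>.13)&(P[...,0]>.6);q=P[m];a=np.radians(10.3);x=(q[:,0]-.49)*np.cos(a)+(q[:,1]+.0515)*np.sin(a);
s=(x>.15)&(x<.27);print(np.polyfit(x[s],q[s,2],1))
```

```text
t 10.2833 [ 0.5124 -0.1614  0.1581] [-179.67    3.82   10.29] [-1.5 11.4 -4.9] 0.1525615919018148
tool shift mm [ -0.9 -20.   21.9]
rotvec [-0.0057  0.0666 -0.0004]
[ 1.06538264  0.17434852 -0.12626654]
[-0.06910733  0.18430365]
```

View pics/s9.png

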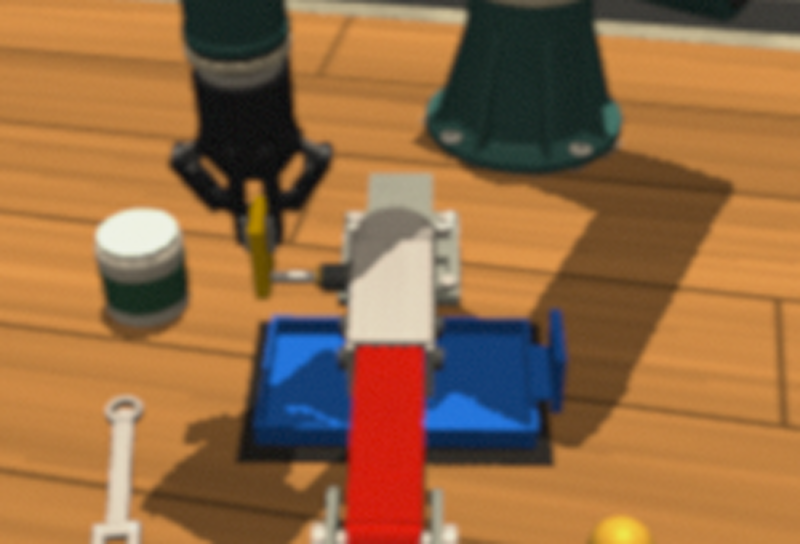

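The drawbar has risen about 0.069 rad and the latch is still held out. I'll continue the lift.

>>> step_arm:
  moves:
    - [[0,-0.01,0,0,0,-3,0],[0,-0.01,0,0,0,-3,0],[0,-0.01,0,0,0,-3,0],[0,-0.01,0,0,0,-3,0],[0,-0.01,0,0,0,-3,0]]

```text
t: 10.75
eef_pos: [0.5136, -0.161, 0.1728]
tcp_rot: [-179.6, 6.7, 10.3]
wrist_force: [-0.8, 11.4, -5.2]
grip_width: 0.152
```

>>> step_arm:
  moves:
    - [[0,-0.01,0,0,0,-3,0],[0,-0.01,0,0,0,-3,0],[0,-0.01,0,0,0,-3,0],[0,-0.01,0,0,0,-3,0],[0,-0.01,0,0,0,-3,0]]

```text
t: 11.17
eef_pos: [0.5157, -0.1606, 0.1877]
tcp_rot: [-179.6, 9.5, 10.3]
wrist_force: [-0.6, 10.6, -5.1]
grip_width: 0.148
```

>>> step_arm:
  moves:
    - [[0,-0.01,0,0,0,-3,0],[0,-0.01,0,0,0,-3,0],[0,-0.01,0,0,0,-3,0],[0,-0.01,0,0,0,-3,0],[0,-0.01,0,0,0,-3,0]]

```text
t: 11.58
eef_pos: [0.5185, -0.1601, 0.2024]
tcp_rot: [-179.6, 12.4, 10.3]
wrist_force: [-1.6, 11.9, -5.1]
grip_width: 0.152
```

>>> step_arm:
  moves:
    - [[0,-0.01,0,0,0,-3,0],[0,-0.01,0,0,0,-3,0],[0,-0.01,0,0,0,-3,0],[0,-0.01,0,0,0,-3,0],[0,-0.01,0,0,0,-3,0]]

```text
t: 12.0
eef_pos: [0.522, -0.1594, 0.217]
tcp_rot: [-179.6, 15.2, 10.4]
wrist_force: [-1.3, 11.4, -5.3]
grip_width: 0.151
```

>>> step_arm:
  moves:
    - [[0,0,0,0,0,0,0],[0,0,0,0,0,0,0],[0,0,0,0,0,0,0]]

```text
t: 12.25
eef_pos: [0.522, -0.1595, 0.2169]
tcp_rot: [-179.6, 15.2, 10.4]
wrist_force: [-2.5, 11.3, -4.6]
grip_width: 0.146
```

```bash
python3 - <<'E'
from go import *
go([.5065,-.142,.1365],10.3);print(arm.get_state()["ft_torque"])
z=shot("scene",10);zt=shot("top",10)
P=cloud(z);m=masks(z["p"])["red"]&(P[...,2]>.13)&(P[...,0]>.6);q=P[m];a=np.radians(10.3);x=(q[:,0]-.49)*np.cos(a)+(q[:,1]+.0515)*np.sin(a);
s=(x>.15)&(x<.27);p=np.polyfit(x[s],q[s,2],1);print(p, "lift mm",300*np.sin(np.arctan(-p[0])))
a=cv2.imread("pics/scene10.png")[90:260,140:390];a=cv2.resize(a,(500,340));b=cv2.imread("pics/top10.png")[120:300,110:390];b=cv2.resize(b,None,fx=1.78,fy=1.78)
c=np.zeros((600,800,3),np.uint8);c[:280,:440]=cv2.resize(a,(440,280));c[280:600,:498]=b[:320,:498];cv2.imwrite("pics/c10.png",c)
E
sed -i 's/top5/top10/' q.py; python3 q.py | tail -3
```

```text
t 12.25 [ 0.522  -0.1595  0.2169] [-179.63   15.21   10.36] [-2.5 11.3 -4.6] 0.1458127250789469
tool shift mm [  9.4 -19.5  80.9]
rotvec [-6.300e-03  2.654e-01  2.000e-04]
[ 1.01255768 -0.05839332 -0.35486625]
[-0.27070984  0.24630954] lift mm 78.39132488863305
0.1864 10.03
0.2657 -79.57
[249 189  34  17 279] [ 0.0246 -0.1096] [ 0.0738 -0.034 ] [[0.0257, -0.1069], [0.0728, -0.0348]]
```

View pics/c10.png

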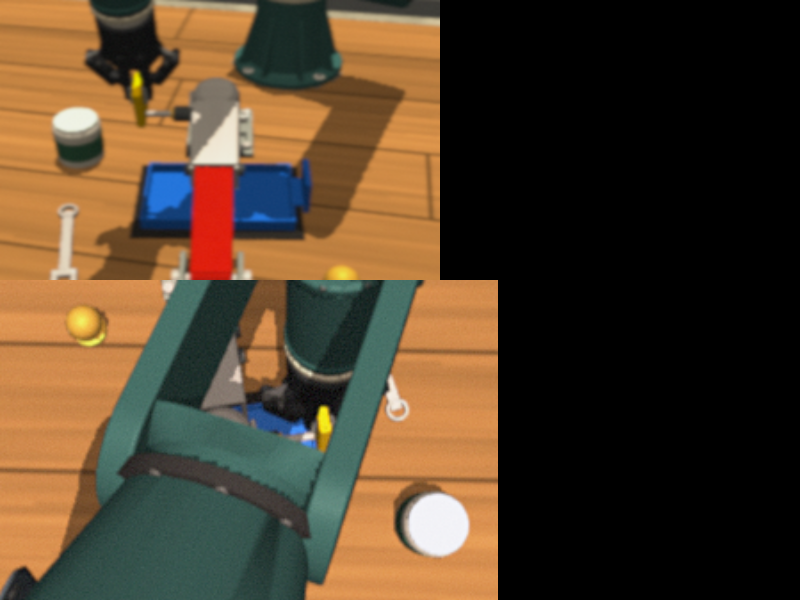

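The coupler is up about 78 mm, the latch is out, and the tray and bystanders haven't moved. I'll add a small top-up, then hand in.

>>> step_arm:
  moves:
    - [[0,-0.006,0,0,0,-1.8,0],[0,0,0,0,0,0,0],[0,0,0,0,0,0,0],[0,0,0,0,0,0,0]]

```text
t: 12.68
eef_pos: [0.5225, -0.1594, 0.2186]
tcp_rot: [-179.6, 15.5, 10.4]
wrist_force: [-0.9, 11.0, -4.2]
grip_width: 0.153
```

Run:
```python
from go import *
s=arm.get_state();print(s["eef_pos"],s["tcp_rot"],s["wrist_force"],s["grip_width"],abs(s["qd"]).max())
print(arm.hand_in())
```

```text
[ 0.52247445 -0.1593665   0.21863927] [-179.62880157   15.54062398   10.36480736] [-0.8984542  11.02286346 -4.20370679] 0.15297651378409047 0.10895831215250365
the job is handed in; nothing more can be done
None
```

I slid the tray onto the mat, pulled the latch with the coupler still down, and lifted the drawbar about 8 cm. The job is handed in at about 12.7 s, with the drawbar still raised in the gripper.

- **Tray:** it stayed flat on the bench the whole way. My last clear top view, before the latch work, put it about 2 mm short of the mat's centre along x and within about 1° in yaw. A 2 mm nudge to correct that made almost no difference. In the final top view the arm hid most of the tray, but the scene view showed it still in place.
- **Latch:** it was about 17.6 mm out before lifting, plus 1 mm more on command. The steady sideways spring force of about 11 N showed it stayed pulled throughout.
- **Lift:** the coupler was measured at about 78 mm up, then topped up to roughly 80 mm by the arm's reading. I did not take another picture after that.
- **Bystanders:** the last pictures showed the tin, wrench and spare ball where they were, though I didn't re-measure them. The wrist forces I read stayed under about 15 N.

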